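# Unlatch the honing machine and hold its guard open

### The arm

A 6-joint arm with a two-finger parallel gripper is mounted at the origin on the work surface. World frame = base frame: x ahead of the robot, y to its left, z up, the work surface at z = 0. Lengths are in m, angles in rad, forces in N, time in s.
With the tool pointing down it reaches from about 0.25 to 0.725 m from the base axis. Payload 4 kg.
Tool frame: the origin (TCP) lies at the very end of the fingers, on their centre line; the grasp point (between the pads) lies 19 mm behind it; z points along the fingers, y is the line along which they close (so a half turn about z gives the same grasp; the last joint's range is limited). The gripper opens to 85 mm and grips with 20 to 120 N. Pads are 22 mm wide; open, the fingers measure 114 mm over their backs; the gripper's body (76 mm by 85 mm) begins 54 mm behind the grasp point. The pads swing forward as they close: fully open they stand 13 mm farther back than shut.
Start: joints at [-1.131, 0.241, 0.005, 1.335, 0, 1.571], TCP at [0.213, -0.452, 0.231] pointing down, gripper open.
Joint ranges: [-2.72, 2.72], [-1.05, 1.87], [-1.09, 1.28], [-1.99, 2.15], [-1.42, 1.44], [-3.14, 3.14]. Speed limits (rad/s): [2.79, 2.79, 3.14, 3.14, 3.14, 3.14].

### API

Orientations are given as a unit quaternion [x, y, z, w].
In Python, from workcell import * gives the robot as it stands. The module is installed in compiled form; this text tells all that it offers.
- The arm moves only by the tool send_rows, never from a script. Its argument "steps" is text: rows parted by semicolons, each of 7 numbers parted by spaces: the opening, from -1 (shut) to 1 (fully open), then the shift along the world's x, y, z in m, then the turn, a rotation vector about the world's x, y, z in rad. A call has exactly 5 rows; each row shifts and turns the commanded pose from where the row before left it; what a row does not reach is not made up. A row lasts 1/12 s, in which the tool goes at most 41.7 mm and 7.16 degrees, less where a joint would pass 70% of its speed; a pose out of reach is approached as far as the arm can. A call is refused whole if a number of a shift passes 0.0417 or a number of a turn 0.125, either way. A call with a gripper value outside its range is refused whole. The fingers move at their own pace and stop on an object; the grip force is fixed at half the most. Time passes only in rows, so rows that do not move let the fingers close, or fill a call up. It gives the time, the measured TCP pose, the force, the opening and the grip force at its end, in the units of the state.
- get_obs(): the state, without advancing time (a new reading comes with each control period).
- camera(name): name is "scene" or "top" or "wrist"; returns a dict with "frame" (480x640x3 uint8, red, green, blue), "range_z" (480x640 float32, m along the optical axis (not along the pixel's ray), 0 where there is no reading), "camera_matrix" (3x3 intrinsics, pixels), "k1" (the pictures are not rectified: a ray, as slopes to the right and down, at radius r is drawn at 1 + k1 r^2 times it, then the intrinsics apply), "extrinsics" (4x4, takes a point from world to camera coordinates); the wrist camera has in their place "T_tool_cam" (4x4, takes a point from camera to tool coordinates, whose origin is the TCP and whose axes are the flange's). Camera axes: x right, y down, z forward; pixel columns grow to the right and rows downward; lengths in m; the calibration is good to about 2 mm. A picture is of the moment at which its call begins: read the wrist's pose just before it.
- job_done(): hands the job in; it is judged then, once.
The state is a dict: "clock": time; "joint_pos": joint angles; "joint_vel": joint speeds; "tau": joint torques, N m; "eef_pos": TCP position; "tool_rot": TCP orientation; "ft_force": force on the tool from outside, world axes, zero at the start; "ft_torque": the same for the moment, N m; "grip_width": finger opening in m; "grasp_force": force on a finger pad.
Only numpy, scipy, OpenCV 4.12 (cv2) and the standard library are available. Lean on these libraries where they do the work, as an engineer would, in place of code of your own. Each camera call takes 0.05 s, during which the arm holds its last target. There are 200 camera calls.

### The job

The honing machine's wheels need looking at: turn the red catch clockwise (seen from above) until it clicks past its detent into the open notch, so that it no longer bars the guard. Then lift the clear guard by its black handle and finish while still holding it still by that handle, 50 degrees open; it would spring shut if let go. Leave the other things on the bench where they are.

Things in the scene. Friction and masses are not known exactly. Their poses are not given: they have to be found in the camera images.
- honer: Blue bench honing machine, fixed on a plywood board 260 x 250 x 18 mm. Origin on the bench under the middle of the blue housing (170 mm in x, 210 in y, top at z = 100 mm); x points from the handle side (front) to the hinge side (rear), z up. A grey motor juts 85 mm from its +y side, top 106 mm high. Two honing wheels on top lie under the clear guard.
- hood_top (a point): Middle of the top of the clear hood, which is part of the guard. Shut: at (-1, 0, 170) mm of the machine's frame; the hood spans x -60 to +58, y -55 to +55, z 100 to 170 mm. A flat steel strip along the guard's front edge spans x -80 to -58, y -105 to +90 mm, top at z = 107 mm.
- guard_hinge (a point): Point on the guard's hinge axis, which is level and runs along the machine's y axis; fixed on the machine at (75, 30, 100) mm of its frame, straight behind the middle of the handle.
- guard (a joint): Opening angle of the guard in rad: 0 shut, grows as the front edge rises, stop at 1.35. 50 degrees is 0.873 rad. Gravity (guard and handle about 0.4 kg) and a spring pull it shut from any angle: about 4 N at the handle. While the catch is across it, it cannot open.
- guard_handle: Black handle grip of the guard: a sleeve 14 mm thick, 94 mm long along its y axis, turning freely on a rod between two thin arms that stand 46 mm out from the guard's front edge, so fingers opened up to 55 mm pass on either side. Origin mid-sleeve. Shut: at (-125, 30, 104) mm of the machine's frame, 200 mm in front of and 4 mm above the hinge axis, about which it moves in a circle.
- catch (a joint): Turn of the red catch in rad, growing clockwise as seen from above: 0 barred (its steel arm points to the machine's +x, over the guard's strip), 1.35 open (arm points nearly to the machine's -y). A sprung detent pushes it back towards 0 up to half way (0.675) and on to about 1.3 or more beyond; peak about 0.1 N m; stop at 1.40.
- catch_grip (a point): Grip point of the red catch, on its vertical axis at (-100, -95, 137) mm of the machine's frame: the middle of an upright red wing 46 mm long (along the steel arm), 12 mm thick, 30 mm high (z = 122 to 152 mm). The point turns with the catch, its x axis along the wing and arm.
- mug: Blue ceramic mug, 80 mm across, 95 mm high, standing; origin under its centre. Bystander.
- jar: Jar of honing compound with yellow cap, 60 mm across, 65 mm high; origin under its centre. Bystander.
- gouge: Carving gouge lying on the bench, 225 mm long along its x axis, wooden handle 28 mm thick; origin on the bench under where handle and blade meet. Bystander.
- blank: Block of light wood for carving, 120 x 50 x 35 mm, lying; origin under its centre. Bystander.

How it is judged:
By the outcome, as a careful person would: the job done as asked, in the order asked, and still so for the second after the job is handed in, while the arm keeps its last pose, push and grip.
It also fails if it takes over 48 s, if anything falls off the work surface, if the arm or the gripper's body presses on something with over 40 N, if the wrist force passes 120 N, or if a joint passes its speed limit or range.

## Working session

There is one attempt and no reset: what is moved stays moved. The work goes in short steps, Python scripts to look and compute and a tool call to move; the robot and the scene stay as the last step left them, time stands still between calls to the robot, and variables do not carry over. Pictures are saved under pics/ and viewed, at most 10 in all, crops included, and the job is handed in when it is done.

Besides the shell and the picture viewer there is one more tool, called after ">>>" in YAML: its name, and indented under it one key for each argument. send_rows: Moves the arm, as the interface text tells. Its arguments: {"type":"object","properties":{"steps":{"type":"string"}},"required":["steps"]}

```bash
mkdir -p pics; cat > h.py <<'E'
from workcell import *
import numpy as np, cv2
from scipy.spatial.transform import Rotation as R
def cloud(c, T=None):
    """world points (480x640x3) from depth; T = cam->world for the wrist"""
    K=c["camera_matrix"]; k1=c["k1"]
    v,u=np.mgrid[0:480,0:640].astype(float)
    p=cv2.undistortPoints(np.stack([u.ravel(),v.ravel()],1)[:,None],K,np.array([k1,0,0,0,0]))[:,0]
    z=c["range_z"].ravel()[:,None]
    P=np.hstack([p*z,z])
    if T is None: T=np.linalg.inv(c["extrinsics"])
    return (P@T[:3,:3].T+T[:3,3]).reshape(480,640,3)
def save(c,n): cv2.imwrite(n,c["frame"][:,:,::-1])
E
python3 - <<'E'
from h import *
o=get_obs(); print({k:np.round(v,3) for k,v in o.items()})
for n in("top","scene"):
    c=camera(n); save(c,f"pics/{n}.png"); np.savez(f"{n}.npz",f=c["frame"],P=cloud(c),z=c["range_z"])
    print(n,np.round(np.linalg.inv(c["extrinsics"]),3),c["camera_matrix"],c["k1"])
E
```

```text
{'clock': np.float64(0.0), 'joint_pos': array([-1.131,  0.241,  0.004,  1.335, -0.   ,  1.571]), 'joint_vel': array([-0.001,  0.001, -0.001,  0.002, -0.001,  0.   ]), 'tau': array([-2.0000e-03, -3.7231e+01,  2.5241e+01,  1.7000e-02, -0.0000e+00,
        0.0000e+00]), 'eef_pos': array([ 0.213, -0.452,  0.23 ]), 'tool_rot': array([ 0.976,  0.218, -0.   , -0.001]), 'ft_force': array([-0.517,  0.279, -0.678]), 'ft_torque': array([ 0.016,  0.007, -0.064]), 'grasp_force': np.float64(0.0), 'grip_width': np.float64(0.085)}
top [[-0.015 -0.987  0.16   0.42 ]
 [-1.     0.013 -0.015  0.022]
 [ 0.013 -0.16  -0.987  1.243]
 [ 0.     0.     0.     1.   ]] [[473.88693149   0.         315.21742603]
 [  0.         473.88693149 240.77193055]
 [  0.           0.           1.        ]] -0.02408141442644934
scene [[-3.910e-01  7.670e-01 -5.100e-01  1.015e+00]
 [ 9.210e-01  3.250e-01 -2.170e-01  2.320e-01]
 [-1.000e-03 -5.540e-01 -8.330e-01  8.570e-01]
 [ 0.000e+00  0.000e+00  0.000e+00  1.000e+00]] [[458.24057406   0.         320.04884813]
 [  0.         458.24057406 246.48783815]
 [  0.           0.           1.        ]] 0.0035638609512647973
```

View pics/top.png

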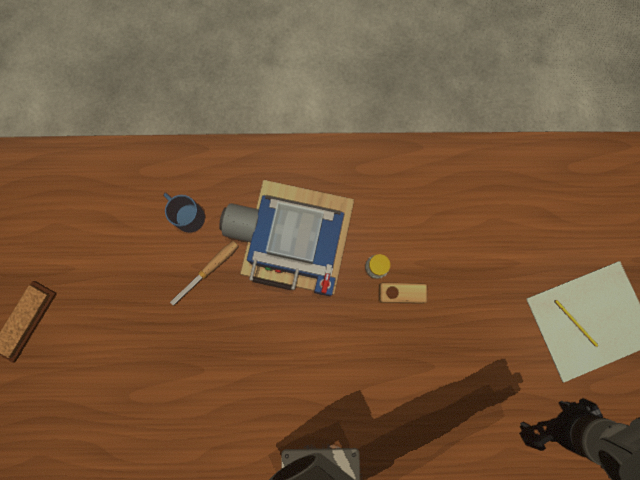

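View pics/scene.png

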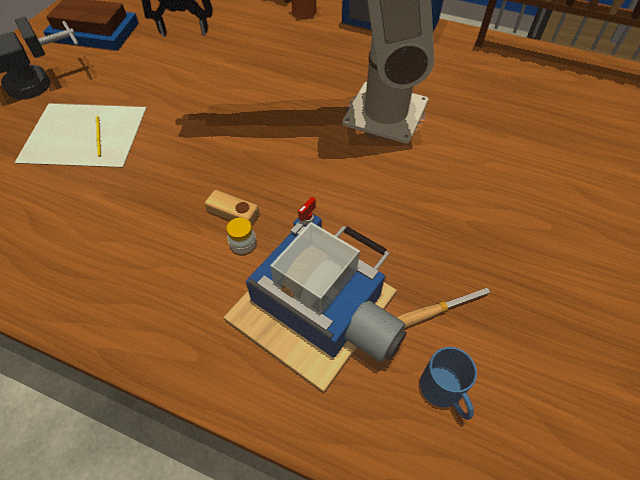

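The top view shows the honer at about (295,235), with the handle at (275,283), the red catch at (326,282), the jar at (378,265) and the blank at (403,293) to the right of the catch. The scene view confirms the guard is shut, with the red wing at (307,210) and the black sleeve at (363,240).

```bash
python3 - <<'E'
from h import *
def rect(p): 
    r=cv2.minAreaRect(p[:,:2].astype(np.float32)*1000); return np.round(r[0],1),np.round(r[1],1),round(r[2],2)
for n in("top","scene"):
    d=np.load(n+".npz"); f=d["f"]; P=d["P"]; hsv=cv2.cvtColor(f,cv2.COLOR_RGB2HSV).astype(int); H,S,V=[hsv[...,i] for i in range(3)]
    x,y,z=P[...,0],P[...,1],P[...,2]
    near=(abs(x-.43)<.2)&(abs(y-.06)<.25)&(d["z"]>0)
    red=near&((H<6)|(H>174))&(S>170)&(V>90)&(z>.115)
    print(n,"red",red.sum(),np.round(np.median(P[red],0),4),rect(P[red]), np.round(P[red][:,2].max(),4))
    blk=near&(V<60)&(z>.085)&(z<.125)
    nl,lab,st,ce=cv2.connectedComponentsWithStats(blk.astype(np.uint8))
    for i in range(1,nl):
        if st[i,4]>25:
            q=P[lab==i]; print(" blk",st[i],np.round(q.mean(0),4),rect(q),np.round(q[:,2].max(),3))
    blue=near&(H>100)&(H<125)&(S>120)&(z>.09)&(z<.106)
    nl,lab,st,ce=cv2.connectedComponentsWithStats(cv2.morphologyEx(blue.astype(np.uint8),cv2.MORPH_CLOSE,np.ones((3,3))))
    b=blue; print(" blue",b.sum(),rect(P[b]))
    for nm,m in(("jar",near&(H>20)&(H<32)&(S>200)&(z>.05)),):
        print(nm,m.sum(),np.round(np.median(P[m],0),3))
    bd=near&(z>.012)&(z<.024)&(H<30)&(V>150)
    print(" board",bd.sum(),rect(P[bd]),np.round(np.median(P[bd][:,2]),4))
    if n=="top": save({"frame":cv2.resize(f[170:310,150:440],None,fx=2.7,fy=2.7)},"pics/crop.png")
    else: save({"frame":cv2.resize(f[180:350,200:420],None,fx=3.5,fy=3.5)},"pics/crop2.png")
E
```

```text
top red 69 [ 0.4934 -0.0151  0.1509] (array([496.7, -16.4]), array([14.5, 39.2]), 86.69) 0.1553
 blk [253 277  39  13 188] [0.5025 0.1103 0.1086] (array([502.7, 110.9]), array([93.1, 11.4]), 76.74) 0.117
 blue 581 (array([564.4,  62.5]), array([211.7, 154.2]), 82.81)
jar 54 [ 0.544 -0.16   0.064]
 board 944 (array([574.4, 116.8]), array([370. , 150.3]), 83.69) 0.0178
scene red 92 [ 0.4994 -0.014   0.1495] (array([501.3, -13.7]), array([15.4, 43.4]), 75.98) 0.1522
 blk [344 227  42  28 292] [0.5071 0.1119 0.1062] (array([505.4, 110.3]), array([95.3, 12.4]), 77.67) 0.112
 blk [367 279  17  22  42] [0.5958 0.1673 0.0914] (array([597.5, 166.8]), array([ 1.6, 57.7]), 77.28) 0.098
 blue 1036 (array([568.4,  63.5]), array([216.6, 151.9]), 82.64)
jar 415 [ 0.553 -0.153  0.063]
 board 580 (array([565.2, 240.5]), array([ 80.6, 144.2]), 4.17) 0.0186
```

View pics/crop.png

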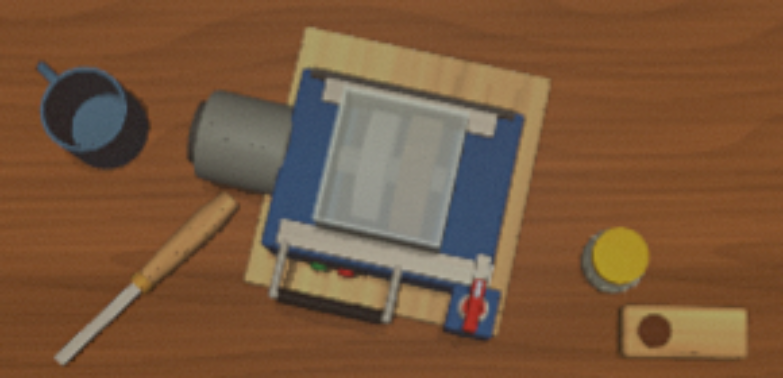

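The crop shows the handle from (275,293) to (390,315), the catch wing around (475,300) lying along the machine's x, and the machine turned about -13 degrees. I'll go to hover above the catch, with the closing axis across the wing.

>>> send_rows:
  steps: "0.2 0.0142 0.0219 0.002 0 0 0.1235;0.2 0.0142 0.0219 0.002 0 0 0.1235;0.2 0.0142 0.0219 0.002 0 0 0.1235;0.2 0.0142 0.0219 0.002 0 0 0.1235;0.2 0.0142 0.0219 0.002 0 0 0.1235"

```text
clock: 0.52
eef_pos: [0.2841, -0.3417, 0.2409]
tool_rot: [0.862, 0.507, -0.0, -0.001]
ft_force: [0.2, -0.8, 0.5]
grip_width: 0.0511
grasp_force: 0.0
```

>>> send_rows:
  steps: "0.2 0.0142 0.0219 0.002 0 0 0.1235;0.2 0.0142 0.0219 0.002 0 0 0.1235;0.2 0.0142 0.0219 0.002 0 0 0.1235;0.2 0.0142 0.0219 0.002 0 0 0.1235;0.2 0.0142 0.0219 0.002 0 0 0.1235"

```text
clock: 0.93
eef_pos: [0.3551, -0.2321, 0.2511]
tool_rot: [0.667, 0.745, -0.0, -0.0]
ft_force: [0.7, -0.1, 0.7]
grip_width: 0.0509
grasp_force: 0.0
```

>>> send_rows:
  steps: "0.2 0.0142 0.0219 0.002 0 0 0.1235;0.2 0.0142 0.0219 0.002 0 0 0.1235;0.2 0.0142 0.0219 0.002 0 0 0.1235;0.2 0.0142 0.0219 0.002 0 0 0.1235;0.2 0.0142 0.0219 0.002 0 0 0.1235"

```text
clock: 1.35
eef_pos: [0.4261, -0.1226, 0.261]
tool_rot: [0.409, 0.912, -0.0, -0.0]
ft_force: [-0.6, -0.2, 0.0]
grip_width: 0.051
grasp_force: 0.0
```

>>> send_rows:
  steps: "0.2 0.0142 0.0219 0.002 0 0 0.1235;0.2 0.0142 0.0219 0.002 0 0 0.1235;0.2 0.0142 0.0219 0.002 0 0 0.1235;0.2 0.0142 0.0219 0.002 0 0 0.1235;0.2 0.0142 0.0219 0.002 0 0 0.1235"

```text
clock: 1.77
eef_pos: [0.4971, -0.0132, 0.2709]
tool_rot: [0.113, 0.994, -0.0, -0.001]
ft_force: [0.9, -0.5, -0.3]
grip_width: 0.0513
grasp_force: 0.0
```

```bash
cat > w.py <<'E'
from h import *
def rect(p): 
    r=cv2.minAreaRect(p[:,:2].astype(np.float32)*1000); return np.round(r[0],1),np.round(r[1],1),round(r[2],2)
def wrist(name=None):
    o=get_obs(); T=np.eye(4); T[:3,:3]=R.from_quat(o["tool_rot"]).as_matrix(); T[:3,3]=o["eef_pos"]
    c=camera("wrist"); P=cloud(c,T@c["T_tool_cam"]); f=c["frame"]
    hsv=cv2.cvtColor(f,cv2.COLOR_RGB2HSV).astype(int)
    if name: save(c,name)
    return o,P,hsv,c
def report(P,hsv):
    H,S,V=[hsv[...,i] for i in range(3)]; z=P[...,2]
    m=((H<6)|(H>174))&(S>150)&(V>80)&(z>.11)&(z<.165)
    if m.sum()>20: print("red",m.sum(),np.round(np.median(P[m],0),4),rect(P[m]),np.round(np.percentile(P[m][:,2],[5,95]),4))
    top=m&(z>.147)
    if top.sum()>20: print("redtop",top.sum(),rect(P[top]))
    b=((V<60)&(z>.095)&(z<.13)).astype(np.uint8)
    nl,lab,st,ce=cv2.connectedComponentsWithStats(b)
    for i in range(1,nl):
        if st[i,4]>100: q=P[lab==i]; print("blk",st[i],np.round(q.mean(0),4),rect(q),np.round(q[:,2].max(),4))
E
python3 - <<'E'
from w import *
o,P,hsv,c=wrist("pics/w1.png"); print(np.round(o["joint_pos"],3)); print(np.round(c["T_tool_cam"],3)); report(P,hsv)
E
```

```text
[-0.026  0.223  0.084  1.434 -0.     0.199]
[[ 0.001 -0.95  -0.311  0.08 ]
 [ 1.     0.001  0.001  0.001]
 [-0.    -0.311  0.95  -0.143]
 [ 0.     0.     0.     1.   ]]
red 528 [ 0.4913 -0.0105  0.1517] (array([492.3, -11.6]), array([13.3, 33.6]), 88.9) [0.1256 0.1531]
redtop 431 (array([491.1, -12.5]), array([10. , 31.9]), 77.12)
blk [ 409  187  109   15 1483] [0.5002 0.1127 0.1091] (array([501.4, 115.3]), array([95.9, 12. ]), 77.36) 0.1125
```

View pics/w1.png

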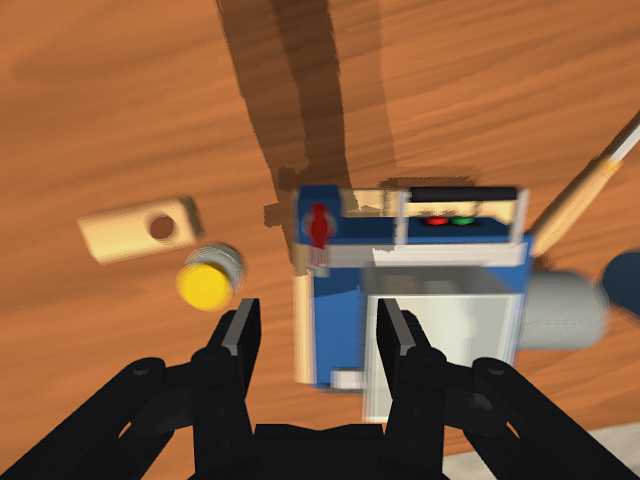

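The wrist view shows the wing at (319,226), lying along the image's vertical, and the black sleeve at (463,195). The picture is slightly blurred, so I'll measure again with the arm still.

```bash
python3 - <<'E'
from w import *
for i in range(2):
    o,P,hsv,c=wrist(); print(np.round(o["eef_pos"],4),np.round(o["tool_rot"],4)); report(P,hsv)
H,S,V=[hsv[...,i] for i in range(3)]
m=((H<6)|(H>174))&(S>150)&(V>80)&(P[...,2]>.105)
v,u=np.where(m); print(u.min(),u.max(),v.min(),v.max()); 
for vv in range(v.min(),v.max()+1,5): print(vv,u[v==vv].min(),u[v==vv].max(),np.round(np.median(P[vv,u[v==vv]],0),4))
E
```

```text
[ 0.4998 -0.0097  0.271 ] [1.086e-01 9.941e-01 1.700e-03 6.000e-04]
red 898 [ 0.4927 -0.0139  0.1514] (array([497.3, -15.3]), array([19.3, 45.2]), 64.28) [0.1262 0.1529]
redtop 730 (array([497.3, -15. ]), array([11.7, 44.9]), 76.81)
blk [ 399  185  112   17 1656] [0.5007 0.1107 0.1092] (array([501.6, 111.7]), array([93.4, 13.2]), 76.62) 0.1126
[ 0.4984 -0.0117  0.2707] [ 1.127e-01  9.936e-01  5.000e-04 -0.000e+00]
red 855 [ 0.4922 -0.0138  0.1515] (array([497. , -15.3]), array([18.7, 44.8]), 83.37) [0.1261 0.153 ]
redtop 676 (array([497.1, -15.1]), array([11.5, 44.8]), 77.23)
blk [ 401  186  113   16 1649] [0.5004 0.111  0.1092] (array([501.3, 110.7]), array([94.6, 13.2]), 77.12) 0.1122
302 324 201 262
201 308 317 [ 0.4755 -0.0104  0.1287]
206 306 319 [ 0.4758 -0.0102  0.1466]
211 305 319 [ 0.4783 -0.0111  0.1522]
216 305 320 [ 0.4822 -0.0116  0.1516]
221 302 323 [ 0.4866 -0.0125  0.1511]
226 302 323 [ 0.4905 -0.0134  0.1512]
231 302 323 [ 0.4945 -0.0143  0.1512]
236 306 319 [ 0.4975 -0.0152  0.1517]
241 306 319 [ 0.5014 -0.0154  0.1519]
246 306 318 [ 0.5053 -0.0174  0.152 ]
251 306 318 [ 0.5095 -0.0184  0.1514]
256 306 318 [ 0.5134 -0.0194  0.1511]
261 306 318 [ 0.5175 -0.0203  0.1514]
```

The still measurement puts the wing centre at (0.497, -0.015) with yaw -13.0°, and the sleeve at (0.501, 0.112). These agree with the machine's geometry. I'll descend and grip the wing.

>>> send_rows:
  steps: "0.1 0 -0.0005 -0.03 0 0 0;0.1 0 -0.0005 -0.03 0 0 0;0.1 0 0 -0.03 0 0 0;0.1 0 0 -0.03 0 0 0;0.1 0 0 -0.026 0 0 0"

```text
clock: 2.33
eef_pos: [0.4951, -0.0165, 0.1233]
tool_rot: [0.117, 0.993, -0.0, -0.001]
ft_force: [1.3, -0.6, 0.2]
grip_width: 0.047
grasp_force: 0.0
```

>>> send_rows:
  steps: "0.1 0 0 0 0 0 0;-1 0 0 0 0 0 0;-1 0 0 0 0 0 0;-1 0 0 0 0 0 0;-1 0 0 0 0 0 0"

```text
clock: 2.75
eef_pos: [0.4983, -0.016, 0.1276]
tool_rot: [0.116, 0.993, -0.0, 0.002]
ft_force: [-1.1, -2.4, 4.0]
grip_width: 0.0106
grasp_force: 60.1
```

>>> send_rows:
  steps: "-1 0 0 0 0 0 0;-1 0 0 0 0 0 0;-1 0 0 0 0 0 0;-1 0 0 0 0 0 0;-1 0 0 0 0 0 0"

```text
clock: 3.17
eef_pos: [0.4983, -0.016, 0.1276]
tool_rot: [0.116, 0.993, -0.0, 0.002]
ft_force: [-0.6, -1.9, 6.4]
grip_width: 0.0108
grasp_force: 60.5
```

Gripped at 11 mm with 60 N. There is a slight upward force, so I'll ease up 2 mm and turn clockwise.

>>> send_rows:
  steps: "-1 0 0 0.002 0 0 -0.06;-1 0 0 0 0 0 -0.1;-1 0 0 0 0 0 -0.1;-1 0 0 0 0 0 -0.1;-1 0 0 0 0 0 -0.1"

```text
clock: 3.58
eef_pos: [0.4983, -0.0159, 0.1277]
tool_rot: [0.341, 0.94, -0.0, 0.002]
ft_force: [3.9, -2.1, -5.4]
grip_width: 0.0107
grasp_force: 60.2
```

>>> send_rows:
  steps: "-1 0 0 0 0 0 -0.1;-1 0 0 0 0 0 -0.1;-1 0 0 0 0 0 -0.1;-1 0 0 0 0 0 -0.1;-1 0 0 0 0 0 -0.1"

```text
clock: 4.0
eef_pos: [0.4983, -0.016, 0.1277]
tool_rot: [0.563, 0.826, 0.0, 0.002]
ft_force: [3.6, -1.2, -6.8]
grip_width: 0.0109
grasp_force: 60.1
```

>>> send_rows:
  steps: "-1 0 0 0 0 0 -0.1;-1 0 0 0 0 0 -0.1;-1 0 0 0 0 0 -0.1;-1 0 0 0 0 0 -0.09;-1 0 0 0 0 0 0"

```text
clock: 4.42
eef_pos: [0.4983, -0.016, 0.1277]
tool_rot: [0.712, 0.703, 0.001, 0.001]
ft_force: [4.7, -2.1, -5.4]
grip_width: 0.0111
grasp_force: 60.3
```

```bash
python3 - <<'E'
from w import *
o=get_obs(); print({k:np.round(o[k],3) for k in("eef_pos","tool_rot","ft_force","ft_torque","joint_pos","grip_width","grasp_force")})
c=camera("top"); d=cloud(c); f=c["frame"]; save({"frame":cv2.resize(f[200:320,220:380],None,fx=4,fy=4)},"pics/t2.png")
E
```

```text
{'eef_pos': array([ 0.498, -0.016,  0.128]), 'tool_rot': array([0.712, 0.703, 0.001, 0.001]), 'ft_force': array([ 4.7  , -2.077, -5.39 ]), 'ft_torque': array([-0.608, -0.93 , -0.03 ]), 'joint_pos': array([-3.100e-02,  3.070e-01, -1.870e-01,  1.074e+00, -1.000e-03,
        1.552e+00]), 'grip_width': np.float64(0.011), 'grasp_force': np.float64(60.319)}
```

>>> send_rows:
  steps: "-1 0 0 0 0 0 -0.02;-1 0 0 0 0 0 0;-0.2 0 0 0 0 0 0;-0.1 0 0 0 0 0 0;-0.1 0 0 0 0 0 0"

```text
clock: 4.88
eef_pos: [0.4965, -0.0151, 0.1277]
tool_rot: [0.718, 0.696, 0.0, -0.0]
ft_force: [0.1, -1.0, -1.5]
grip_width: 0.0383
grasp_force: 0.0
```

>>> send_rows:
  steps: "-0.1 0 0 0.01 0 0 0;-0.1 0 0 0.025 0 0 0;-0.1 0 0 0.03 0 0 0;-0.1 0 0 0.03 0 0 -0.1;-0.1 0 0 0.03 0 0 -0.09"

```text
clock: 5.3
eef_pos: [0.4963, -0.0152, 0.2546]
tool_rot: [0.782, 0.623, 0.0, -0.0]
ft_force: [0.9, 0.3, -0.2]
grip_width: 0.0383
grasp_force: 0.0
```

>>> send_rows:
  steps: "-0.1 0 0 0.02 0 0 0;-0.1 0 0 0 0 0 0;-0.1 0 0 0 0 0 0;-0.1 0 0 0 0 0 0;-0.1 0 0 0 0 0 0"

```text
clock: 5.72
eef_pos: [0.496, -0.0153, 0.2712]
tool_rot: [0.781, 0.625, -0.001, -0.001]
ft_force: [-1.1, 0.1, 0.1]
grip_width: 0.0385
grasp_force: 0.0
```

```bash
python3 - <<'E'
from w import *
o,P,hsv,c=wrist("pics/w2.png"); print({k:np.round(o[k],3) for k in("eef_pos","tool_rot","ft_force","joint_pos","grip_width")}); report(P,hsv)
E
```

```text
{'eef_pos': array([ 0.496, -0.015,  0.271]), 'tool_rot': array([ 0.781,  0.625, -0.001, -0.001]), 'ft_force': array([-1.109,  0.097,  0.109]), 'joint_pos': array([-0.031,  0.222,  0.084,  1.436,  0.   ,  1.761]), 'grip_width': np.float64(0.039)}
red 918 [ 0.4993 -0.0103  0.1515] (array([498. , -14.9]), array([45.6, 19.5]), 75.32) [0.1259 0.1529]
redtop 742 (array([498.3, -15. ]), array([45.7, 12. ]), 88.26)
blk [ 282    0   20  129 2160] [0.5027 0.1123 0.1092] (array([501.8, 110.1]), array([89.9, 13.8]), 77.09) 0.1139
```

View pics/w2.png

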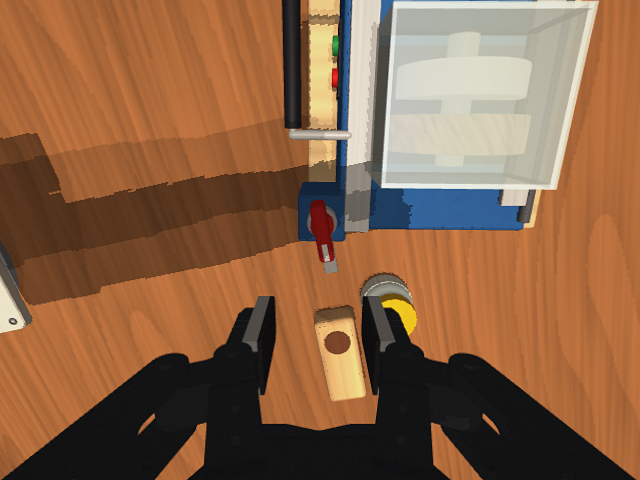

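The catch has turned 78.7° in total (1.37 rad) and its arm at (330,265) now points past the strip, so it is open. The sleeve is at the left of the frame at (292,65). Next I'll move over the sleeve and descend.

>>> send_rows:
  steps: "-0.1 0.001 0.025 0 0 0 0;-0.1 0.001 0.026 0 0 0 0;-0.1 0.001 0.026 0 0 0 0;-0.1 0.001 0.025 0 0 0 0;-0.1 0.001 0.025 0 0 0 0"

```text
clock: 6.18
eef_pos: [0.5011, 0.1126, 0.2711]
tool_rot: [0.781, 0.625, -0.001, -0.001]
ft_force: [-0.2, -1.1, -0.2]
grip_width: 0.0382
grasp_force: 0.0
```

>>> send_rows:
  steps: "-0.1 0 0 -0.03 0 0 0;-0.1 0 0 -0.03 0 0 0;-0.1 0 0 -0.03 0 0 0;-0.1 0 0 -0.01 0 0 0;-0.1 0 0 0 0 0 0"

```text
clock: 6.6
eef_pos: [0.4989, 0.111, 0.1685]
tool_rot: [0.781, 0.625, -0.004, -0.002]
ft_force: [0.1, -0.3, -0.1]
grip_width: 0.0385
grasp_force: 0.0
```

```bash
python3 - <<'E'
from w import *
o,P,hsv,c=wrist("pics/w3.png"); print({k:np.round(o[k],4) for k in("eef_pos","tool_rot","ft_force","joint_pos","grip_width")}); report(P,hsv)
E
```

```text
{'eef_pos': array([0.4989, 0.111 , 0.1685]), 'tool_rot': array([ 0.7807,  0.6249, -0.004 , -0.002 ]), 'ft_force': array([ 0.0867, -0.3019, -0.0604]), 'joint_pos': array([ 0.2189,  0.3052, -0.0749,  1.1995,  0.    ,  2.0105]), 'grip_width': np.float64(0.0385)}
red 105 [0.5002 0.0072 0.1272] (array([502.9,   1.6]), array([ 8. , 19.4]), 34.92) [0.1237 0.1297]
blk [ 315  182   23  149 3093] [0.5034 0.1162 0.1092] (array([502.5, 110.7]), array([97. , 13.1]), 77.22) 0.1126
```

View pics/w3.png

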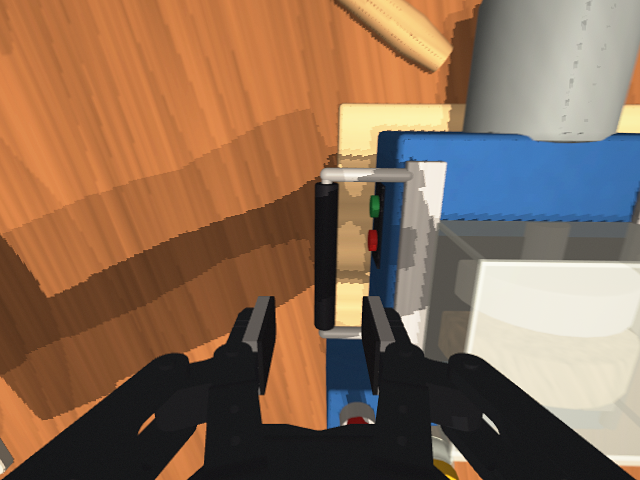

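The sleeve at (325,255) lies between the fingers, whose gap is centred at about (319,340), and is parallel to the pads. I'll descend 85 mm and close.

>>> send_rows:
  steps: "-0.1 0.001 0 -0.02 0 0 0;-0.1 0 0 -0.025 0 0 0;-0.1 0 0 -0.025 0 0 0;-0.1 0 0 -0.015 0 0 0;-0.1 0 0 0 0 0 0"

```text
clock: 7.07
eef_pos: [0.5019, 0.1111, 0.086]
tool_rot: [0.781, 0.625, -0.002, -0.001]
ft_force: [-0.3, 1.1, 0.5]
grip_width: 0.0384
grasp_force: 0.0
```

>>> send_rows:
  steps: "-1 0 0 0 0 0 0;-1 0 0 0 0 0 0;-1 0 0 0 0 0 0;-1 0 0 0 0 0 0;-1 0 0 0 0 0 0"

```text
clock: 7.48
eef_pos: [0.5028, 0.1122, 0.0889]
tool_rot: [0.781, 0.625, 0.001, -0.0]
ft_force: [-4.8, 1.5, 3.6]
grip_width: 0.012
grasp_force: 58.5
```

```bash
python3 - <<'E'
from w import *
o=get_obs(); print({k:np.round(o[k],4) for k in("eef_pos","tool_rot","ft_force","ft_torque","grip_width","grasp_force")})
th=np.radians(np.arange(0,52.6,2.5)); c,s=np.cos(th),np.sin(th)
x=.2*(1-c)+.004*s; z=.2*s-.004*(1-c); a=np.radians(-13)
for i in range(1,len(th)): print(round(np.degrees(th[i]),1),np.round([(x[i]-x[i-1])*np.cos(a),(x[i]-x[i-1])*np.sin(a),z[i]-z[i-1]],4))
E
```

```text
{'eef_pos': array([0.5028, 0.1122, 0.0889]), 'tool_rot': array([ 7.807e-01,  6.249e-01,  7.000e-04, -5.000e-04]), 'ft_force': array([-4.799 ,  1.5231,  3.6315]), 'ft_torque': array([ 0.4104,  1.0213, -0.1301]), 'grip_width': np.float64(0.012), 'grasp_force': np.float64(58.5269)}
2.5 [ 0.0004 -0.0001  0.0087]
5.0 [ 0.0007 -0.0002  0.0087]
7.5 [ 0.0011 -0.0003  0.0087]
10.0 [ 0.0015 -0.0003  0.0086]
12.5 [ 0.0018 -0.0004  0.0085]
15.0 [ 0.0022 -0.0005  0.0084]
17.5 [ 0.0025 -0.0006  0.0083]
20.0 [ 0.0029 -0.0007  0.0082]
22.5 [ 0.0032 -0.0007  0.0081]
25.0 [ 0.0036 -0.0008  0.0079]
27.5 [ 0.0039 -0.0009  0.0077]
30.0 [ 0.0042 -0.001   0.0076]
32.5 [ 0.0046 -0.0011  0.0074]
35.0 [ 0.0049 -0.0011  0.0072]
37.5 [ 0.0052 -0.0012  0.0069]
40.0 [ 0.0055 -0.0013  0.0067]
42.5 [ 0.0057 -0.0013  0.0064]
45.0 [ 0.006  -0.0014  0.0062]
47.5 [ 0.0063 -0.0014  0.0059]
50.0 [ 0.0065 -0.0015  0.0056]
52.5 [ 0.0067 -0.0016  0.0053]
```

Gripped with 58 N. I'll lift along the arc.

>>> send_rows:
  steps: "-1 0.0004 -0.0001 0.0087 0 0 0;-1 0.0007 -0.0002 0.0087 0 0 0;-1 0.0011 -0.0003 0.0087 0 0 0;-1 0.0015 -0.0003 0.0086 0 0 0;-1 0 0 0 0 0 0"

```text
clock: 7.9
eef_pos: [0.5063, 0.1113, 0.1244]
tool_rot: [0.781, 0.625, 0.0, -0.001]
ft_force: [-5.2, 4.5, -1.5]
grip_width: 0.0117
grasp_force: 58.7
```

>>> send_rows:
  steps: "-1 0.0018 -0.0004 0.0085 0 0 0;-1 0.0022 -0.0005 0.0084 0 0 0;-1 0.0025 -0.0006 0.0083 0 0 0;-1 0.0029 -0.0007 0.0082 0 0 0;-1 0.0032 -0.0007 0.0081 0 0 0"

```text
clock: 8.32
eef_pos: [0.5185, 0.1085, 0.165]
tool_rot: [0.781, 0.625, 0.0, -0.001]
ft_force: [-4.6, 3.5, -2.5]
grip_width: 0.0115
grasp_force: 59.0
```

>>> send_rows:
  steps: "-1 0.0036 -0.0008 0.0079 0 0 0;-1 0.0039 -0.0009 0.0077 0 0 0;-1 0.0042 -0.001 0.0076 0 0 0;-1 0.0046 -0.0011 0.0074 0 0 0;-1 0.0049 -0.0011 0.0072 0 0 0"

```text
clock: 8.73
eef_pos: [0.5396, 0.1036, 0.2032]
tool_rot: [0.781, 0.625, 0.0, -0.001]
ft_force: [-5.5, 4.3, 1.0]
grip_width: 0.0117
grasp_force: 59.1
```

>>> send_rows:
  steps: "-1 0.0052 -0.0012 0.0069 0 0 0;-1 0.0055 -0.0013 0.0067 0 0 0;-1 0.0057 -0.0013 0.0064 0 0 0;-1 0.006 -0.0014 0.0062 0 0 0;-1 0.0063 -0.0014 0.0059 0 0 0"

```text
clock: 9.15
eef_pos: [0.5685, 0.0968, 0.236]
tool_rot: [0.781, 0.625, 0.001, -0.0]
ft_force: [-4.8, 3.0, 2.6]
grip_width: 0.012
grasp_force: 59.3
```

>>> send_rows:
  steps: "-1 0.0065 -0.0015 0.0056 0 0 0;-1 0 0 0 0 0 0;-1 0 0 0 0 0 0;-1 0 0 0 0 0 0;-1 0 0 0 0 0 0"

```text
clock: 9.57
eef_pos: [0.5751, 0.0953, 0.2417]
tool_rot: [0.781, 0.625, 0.001, -0.0]
ft_force: [-6.1, 2.9, 4.6]
grip_width: 0.0118
grasp_force: 59.6
```

```bash
python3 - <<'E'
from w import *
o,P,hsv,c=wrist(); print({k:np.round(o[k],4) for k in("eef_pos","tool_rot","ft_force","grip_width","grasp_force")})
a=np.radians(-13); Rm=np.array([[np.cos(a),-np.sin(a)],[np.sin(a),np.cos(a)]])
org=np.array([.4975,-.015])-Rm@[-.1,-.095]; print("origin",org)
def mach(P): return np.concatenate([(P[...,:2]-org)@Rm,P[...,2:]],-1)
for n in("top","scene"):
    c=camera(n); M=mach(cloud(c)); hsv=cv2.cvtColor(c["frame"],cv2.COLOR_RGB2HSV); V=hsv[...,2]
    if n=="scene": save({"frame":cv2.resize(c["frame"][100:370,180:440],None,fx=2.2,fy=2.2)},"pics/s3.png")
    # sleeve: dark points near expected arc, away from fingers
    m=(V<60)&(abs(M[...,0]+.0505)<.03)&(abs(M[...,2]-.256)<.03)&(abs(M[...,1]-.03)<.05)&(abs(M[...,1]-.03)>.02)
    print(n,m.sum(),np.round(np.median(M[m],0),4),np.round(np.percentile(M[m][:,2],95),4))
    H,S=hsv[...,0],hsv[...,1]
    r=((H<6)|(H>174))&(S>150)&(V>80)&(M[...,2]>.147)&(M[...,2]<.16)
    if r.sum()>15: print("red",r.sum(),rect(M[r]))
E
```

```text
{'eef_pos': array([0.5751, 0.0953, 0.2417]), 'tool_rot': array([ 7.806e-01,  6.250e-01,  9.000e-04, -1.000e-04]), 'ft_force': array([-6.0729,  2.9446,  4.572 ]), 'grip_width': np.float64(0.0118), 'grasp_force': np.float64(59.6455)}
origin [0.61630736 0.05507005]
top 5 [-0.0448 -0.0175  0.2594] 0.2608
red 62 (array([-97.8, -95.2]), array([11.6, 41.7]), 10.81)
scene 148 [-0.0457  0.0629  0.2591] 0.2617
red 83 (array([-95.9, -94.9]), array([12.3, 43.8]), 9.71)
```

View pics/s3.png

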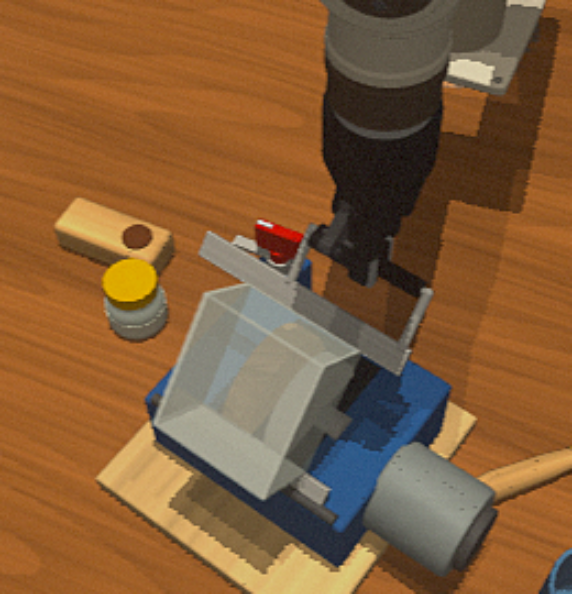

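The scene view shows the guard lifted, still held at the sleeve (395,270), and the red catch staying open at (277,240). The jar and blank have not moved. The TCP displacement gives about 50.2° and the camera about 49.8°. The arm is still, so I'll hand in.

```bash
python3 - <<'E'
from h import *
o=get_obs(); print(np.round(o["eef_pos"],4),np.abs(o["joint_vel"]).max(),o["grasp_force"],o["clock"])
print(job_done())
E
```

```text
[0.5751 0.0953 0.2417] 0.0014535848326179754 59.638665318489075 9.7167
the job is handed in; nothing more can be done
None
```

The red catch is turned about 1.37 rad, past its detent into the open notch, and the guard is held still by its handle at about 50° (49.8–50.2° by two measurements); I handed the job in at 9.7 s with nothing else touched.

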